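# Dry-run a bent weld seam and hold the end plunger

## Robot

A 6-joint arm with a two-finger parallel gripper is mounted at the origin on the work surface. World frame = base frame: x ahead of the robot, y to its left, z up, the work surface at z = 0. Lengths are in m, angles in rad, forces in N, time in s.
With the tool pointing down it reaches from about 0.3 to 0.875 m from the base axis. Payload 6.4 kg.
Tool frame: the origin (TCP) lies at the very end of the fingers, on their centre line; the grasp point (between the pads) lies ctrl.grip_point_offset behind it (ctrl.grip_point_offset is the distance from the TCP to the grasp point, in m); z points along the fingers, x is the direction in which the jaws open and shut, and the axes are right-handed (so a half turn about z gives the same grasp; the last joint's range is limited). The gripper opens to 85 mm and grips with 20 to 120 N. Pads are 22 mm wide; open, the fingers measure 114 mm over their backs; the gripper's body (76 mm by 85 mm) begins 54 mm behind the grasp point. The pads swing forward as they close: fully open they stand 13 mm farther back than shut.
Start: joints at [-1.384, 0.181, 1.607, -0, 1.354, -0.206], TCP at [0.22, -0.531, 0.231] pointing down, gripper open.
Joint ranges: [-2.99, 2.99], [-0.89, 2.07], [0.3, 2.58], [-1.14, 4.28], [0, 2.63], [-3.12, 3.12]. Speed limits (rad/s): [2.57, 2.57, 3.01, 3.14, 3.14, 3.14].

## Interface

Orientations are given as a unit quaternion [w, x, y, z].
In Python, from bench import get_obs, viewer, workorder, ctrl gives the robot as it stands. The module is installed in compiled form; this text tells all that it offers.
- The arm moves only by the tool move_arm, never from a script. Its argument "increments" is a list of rows, each an object of numbers: "tx", "ty", "tz": the shift along the tool's x, y, z in m; "turn": the turn about the tool's z in degrees. A call has 1 to 20 rows; each row is the pose to reach, as a shift and turn from the pose commanded when the call began, along the tool's axes at that moment; what a row does not reach only later rows make up. A row lasts 1/12 s, in which the tool goes at most 41.7 mm and 7.16 degrees, less where a joint would pass 70% of its speed; a pose out of reach is approached as far as the arm can. A call with a gripper value outside its range is refused whole. "gripper" is the opening, from 0 (shut) to 1 (fully open), set as the call begins (left out, the last holds). The fingers move at their own pace and stop on an object; the grip force is fixed at half the most. Time passes only in rows, so rows that repeat a pose let the fingers close. It gives the time, the measured TCP pose, the force and the opening at its end, in the units of the state.
- get_obs(): the state, without advancing time (a new reading comes with each control period).
- viewer.camera(name): name is "scene" or "top" or "wrist"; returns (picture, depth): 384x512x3 uint8, red, green, blue; 384x512 float32, m along the optical axis (not along the pixel's ray), 0 where there is no reading.
- viewer.get_calibration(name): a dict with "intrinsics" (3x3 intrinsics, pixels), "origin" and "attitude" of the camera in the world. Camera axes: x right, y up, looking along -z (the intrinsics and any distortion apply to the point x, -y, -z); pixel columns grow to the right and rows downward; lengths in m; the calibration is good to about 2 mm. The wrist camera is an equidistant fisheye: a pixel r from the principal point sees the ray r / f radians off the axis. A picture is of the moment at which its call begins: read the wrist's pose just before it. get_calibration takes no time and is no camera call; for the wrist camera it gives the pose at the moment of the call.
- workorder.hand_in(): hands the job in, once; it reports no verdict.
The state is a dict: "time_s": time; "q": joint angles; "dq": joint speeds; "joint_efforts": joint torques, N m; "eef_pos": TCP position; "eef_rot": TCP orientation; "wrist_force": force on the tool from outside, world axes, zero at the start; "torque": the same for the moment, N m; "opening": opening from 0.0 (shut) to 1.0 (fully open).
Only numpy, scipy, OpenCV 4.12 (cv2) and the standard library are available. Lean on these libraries where they do the work, as an engineer would, in place of code of your own. Each camera call takes 0.05 s, during which the arm holds its last target.

## Task

Dry-run the weld seam with the fingertips: starting where the square tab joins the plates, follow the bent groove between the two plates all the way to its other end, slowly (about 3 cm/s), with the point midway between the fingertips over the groove and the tips about 1 cm above the metal, never touching the plates. Then press the round plunger just beyond that end fully down with the fingertips, and finish while still holding it down. Leave the loose things lying where they are; nothing is to be picked up.

Things in the scene. Friction and masses are not known exactly. Their poses are not given: they have to be found in the camera images.
- plates: Two bright bare plates, 8 mm thick, edge to edge, together 200 (own x) x 150 (own y) mm, fixed, any yaw. Origin mid underside, 20 mm above the table: their top is 28 mm above it. Own x points from the square-tab end to the plunger end, z up. Between them the seam: a 5 mm groove with two bends; in plates x, y (mm) it runs straight between (-100,-25), (-25,-25), (25,25) and (100,25).
- fixture: Grey base block 330 x 200 x 20 mm flat on the table, fixed, under the plates, same centre and axes; origin mid underside, at table height. Two low clamps, up to 48 mm above the table, grip the plates at the middles of the long edges.
- tab (a point): Top centre of the square 30 x 30 x 8 mm run-on tab that sticks out from the plates at the start of the seam, at plates x, y (-115, -25) mm. It is part of the plates. Along the seam are five tack welds, dull lumps 11 mm wide and 2 mm high.
- seam_0 (a point): Point 0 of 9 along the seam, at the level of the plates' top face, at plates x, y (-100, -25) mm, the start of the seam, where the square tab joins the plates.
- seam_1 (a point): Point 1 of 9 along the seam, at the level of the plates' top face, at plates x, y (-72, -25) mm.
- seam_2 (a point): Point 2 of 9 along the seam, at the level of the plates' top face, at plates x, y (-45, -25) mm.
- seam_3 (a point): Point 3 of 9 along the seam, at the level of the plates' top face, at plates x, y (-20, -20) mm.
- seam_4 (a point): Point 4 of 9 along the seam, at the level of the plates' top face, at plates x, y (0, 0) mm.
- seam_5 (a point): Point 5 of 9 along the seam, at the level of the plates' top face, at plates x, y (20, 20) mm.
- seam_6 (a point): Point 6 of 9 along the seam, at the level of the plates' top face, at plates x, y (45, 25) mm.
- seam_7 (a point): Point 7 of 9 along the seam, at the level of the plates' top face, at plates x, y (72, 25) mm.
- seam_8 (a point): Point 8 of 9 along the seam, at the level of the plates' top face, at plates x, y (100, 25) mm, the end of the seam, at the plate edge nearest the plunger.
- plunger (a joint): Travel of the plunger in m: 0 up, 0.006 fully down. It springs back when let go.
- magnet: Loose black magnetic holder, 50 x 36 x 16 mm, lying on the plates beside the seam; origin at its underside.
- tube: Loose steel tube offcut, 38 mm across, 35 mm high, standing on the plates beside the seam; origin at its underside.
- hammer: Loose hammer on the table; origin at its underside.
- disc: Loose grinding disc, 115 mm across, 6 mm thick, flat on the table; origin at its underside.
- brush: Loose brush on the table; origin at its underside.
- jar: Loose metal jar, 70 mm across, 90 mm high, on the table; origin at its underside.
- stub: Loose dark steel bar end, 40 mm across, 50 mm high, on the table; origin at its underside.
- plunger_top (a point): Centre of the top of the plunger: a round bright steel cap 22 mm across in a dark housing beyond the end of the seam, at plates x, y (135, 25) mm. When up its top is 34 mm above the table. It goes straight down 6 mm against a spring; fully down takes 5 N. The point moves with the cap.

How it is judged:
On the way, in this order (a step that is already met when the one before it is completed fails the run):
1. the fingertips pass low over seam point 0 (horizontal distance between the grasp point and seam_0 below 0.012 m and z of the grasp point in the frame of seam_0 between 0.019 and 0.046 m), for 0.3 s.
2. the fingertips pass low over seam point 1 (horizontal distance between the grasp point and seam_1 below 0.012 m and z of the grasp point in the frame of seam_1 between 0.019 and 0.046 m), for 0.3 s.
3. the fingertips pass low over seam point 2 (horizontal distance between the grasp point and seam_2 below 0.012 m and z of the grasp point in the frame of seam_2 between 0.019 and 0.046 m), for 0.3 s.
4. the fingertips pass low over seam point 3 (horizontal distance between the grasp point and seam_3 below 0.012 m and z of the grasp point in the frame of seam_3 between 0.019 and 0.046 m), for 0.3 s.
5. the fingertips pass low over seam point 4 (horizontal distance between the grasp point and seam_4 below 0.012 m and z of the grasp point in the frame of seam_4 between 0.019 and 0.046 m), for 0.3 s.
6. the fingertips pass low over seam point 5 (horizontal distance between the grasp point and seam_5 below 0.012 m and z of the grasp point in the frame of seam_5 between 0.019 and 0.046 m), for 0.3 s.
7. the fingertips pass low over seam point 6 (horizontal distance between the grasp point and seam_6 below 0.012 m and z of the grasp point in the frame of seam_6 between 0.019 and 0.046 m), for 0.3 s.
8. the fingertips pass low over seam point 7 (horizontal distance between the grasp point and seam_7 below 0.012 m and z of the grasp point in the frame of seam_7 between 0.019 and 0.046 m), for 0.3 s.
9. the fingertips pass low over seam point 8 (horizontal distance between the grasp point and seam_8 below 0.012 m and z of the grasp point in the frame of seam_8 between 0.019 and 0.046 m), for 0.3 s.
10. the plunger is pressed down by at least 4 mm (value of joint plunger above 0.004 m and horizontal distance between the grasp point and plunger_top below 0.025 m), for 0.2 s.
At the end, for the whole second after the job is handed in: The seam points were passed in order, within 12 mm sideways and the tips under about 27 mm above the plates; the fingertips hold the plunger at least 4 mm down, within 25 mm sideways of it; the plates were never touched (over 1 N) and no loose thing moved over 20 mm (all of step 10 and not (contact force between any of the fingers, the arm and plates above 1 N) and distance of each of magnet, tube, hammer, disc, brush, jar, stub from where it was at the start of the episode below 0.02 m); the arm keeps its last pose, push and grip.
It fails at once if the plates are touched by the robot (contact force between any of the fingers, the arm and plates above 1 N).
It fails at once if a loose thing is moved from its place by more than 20 mm (distance of any of magnet, tube, hammer, disc, brush, jar, stub from where it was at the start of the episode above 0.02 m).
It also fails if it takes over 54 s, if anything falls off the work surface, if the arm or the gripper's body presses on something with over 40 N, if the wrist force passes 120 N, or if a joint passes its speed limit or range.

## Working session

There is one attempt and no reset: what is moved stays moved. The work goes in short steps, Python scripts to look and compute and a tool call to move; the robot and the scene stay as the last step left them, time stands still between calls to the robot, and variables do not carry over. Pictures are saved under pics/ and viewed, and the job is handed in when it is done.

Besides the shell and the picture viewer there is one more tool, called as a command line: name --argument value ..., lists and objects as JSON in quotes. move_arm: Moves the arm, as the interface text tells. Its arguments: {"type":"object","properties":{"increments":{"type":"array"},"gripper":{"type":"number"}},"required":["increments"]}

```bash
mkdir -p pics; python3 - <<'E'
from bench import get_obs, viewer, workorder, ctrl
import cv2, numpy as np
print(get_obs()); print(ctrl.grip_point_offset)
for n in ["scene","top"]:
    p,d=viewer.camera(n); cv2.imwrite(f"pics/{n}0.png",p[:,:,::-1]); np.savez(f"{n}0.npz",p=p,d=d,**viewer.get_calibration(n))
    print(n,viewer.get_calibration(n))
E
```

```text
{'time_s': 0.0, 'q': array([-1.38429346e+00,  1.81567465e-01,  1.60804222e+00, -1.20430289e-05,
        1.35378936e+00, -2.06291258e-01]), 'dq': array([ 0.00097917,  0.00017335,  0.00228164, -0.00050241, -0.00065269,
       -0.0010885 ]), 'joint_efforts': array([-7.34512723e-04, -4.44874978e+01, -3.51339376e+01, -2.85019742e-04,
        9.26261331e-03,  2.67845616e-05]), 'eef_pos': array([ 0.22000287, -0.53063101,  0.23035276]), 'eef_rot': array([-6.40826509e-04,  8.31496397e-01, -5.55529410e-01, -6.36502683e-04]), 'wrist_force': array([-0.16355415,  0.52356551,  0.68025633]), 'torque': array([-0.01777667, -0.0092341 , -0.03680122]), 'opening': 1.0016286239511334}
0.0187
scene {'intrinsics': array([[373.17449942,   0.        , 254.91804604],
       [  0.        , 373.17449942, 193.18527871],
       [  0.        ,   0.        ,   1.        ]]), 'origin': array([0.96237033, 0.31685467, 1.0199609 ]), 'attitude': array([0.48651446, 0.12660071, 0.2316827 , 0.83282595])}
top {'intrinsics': array([[450.40671511,   0.        , 255.67738995],
       [  0.        , 450.40671511, 185.26839807],
       [  0.        ,   0.        ,   1.        ]]), 'origin': array([0.40393058, 0.00692648, 1.3626639 ]), 'attitude': array([ 0.70966808,  0.023659  , -0.02595189, -0.7036604 ])}
```

View pics/scene0.png

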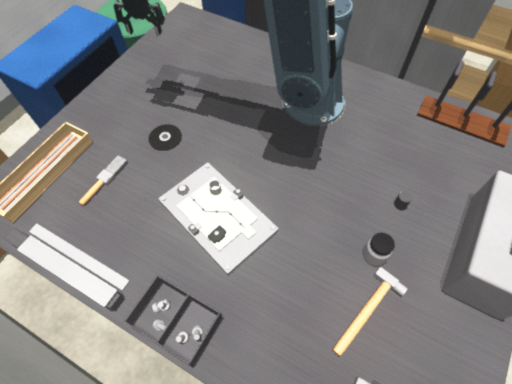

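View pics/top0.png

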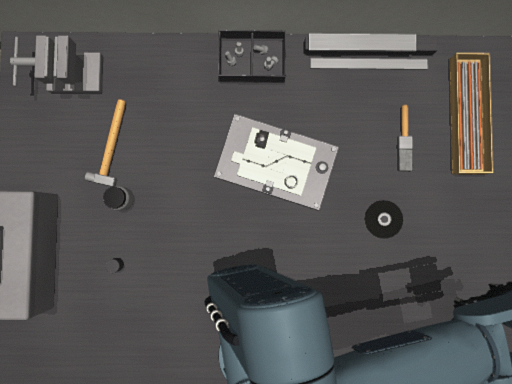

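The top view shows the fixture at about (277,162), with the tab on the left (~236,157) and the plunger on the right (~322,168). I'll zoom in.

```bash
python3 - <<'E'
import cv2, numpy as np
z=np.load("top0.npz"); p=z['p'][105:220,205:345,::-1]
cv2.imwrite("pics/topz.png",cv2.resize(p,None,fx=5.2,fy=5.2,interpolation=cv2.INTER_CUBIC))
E
```

```text
(no output)
```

View pics/topz.png

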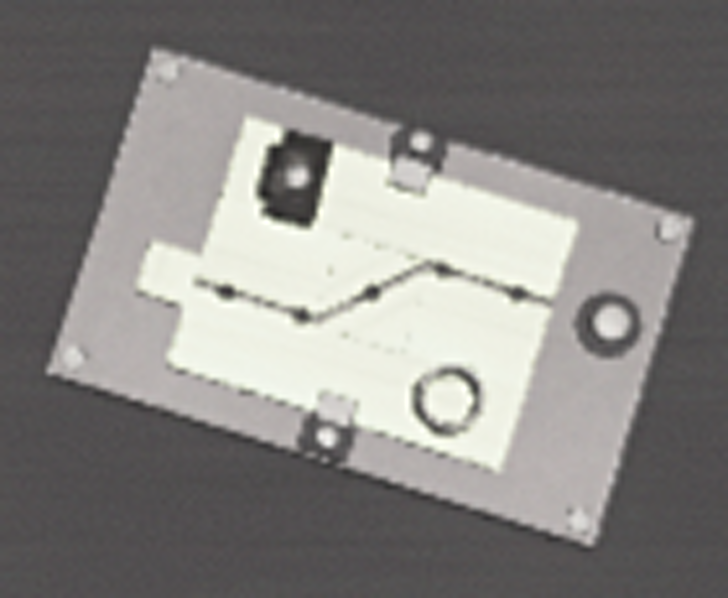

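```bash
cat > fit.py <<'E'
import cv2, numpy as np
from scipy.optimize import least_squares
from scipy.spatial.transform import Rotation as R
z=np.load("top0.npz")
K=z['intrinsics'];o=z['origin'];q=z['attitude'];Rc=R.from_quat([q[1],q[2],q[3],q[0]]).as_matrix()
def proj(P):
    c=(P-o)@Rc; return np.c_[K[0,0]*c[:,0]/-c[:,2]+K[0,2], K[1,1]*-c[:,1]/-c[:,2]+K[1,2]]
C=[(-165,100,20,155,48),(165,100,20,693,216),(165,-100,20,594,546),(-165,-100,20,48,374),
(-100,75,28,247,118),(100,75,28,577,218),(100,-75,28,500,470),(-100,-75,28,168,362),
(-25,-25,28,316,321),(25,25,28,430,264),(100,25,28,553,301),(135,25,34,609,323)]
C=np.array(C,float); uv=(C[:,3:]+.5)/5.2-.5+[205,105]
def W(x,L):
    L=np.asarray(L,float); c,s=np.cos(x[2]),np.sin(x[2]); return np.c_[x[0]+c*L[:,0]-s*L[:,1],x[1]+s*L[:,0]+c*L[:,1],L[:,2]]
f=lambda x:(proj(W(x,C[:,:3]/1000))-uv).ravel()
r=least_squares(f,[.5,0,-1.5]); 
if __name__=="__main__":
    print(r.x,np.degrees(r.x[2])); print(f(r.x).reshape(-1,2).round(2))
    d=z['d']; print("depth-> top z near plate", o[2]-d[150,290], o[2]-d[160,320])
    print(W(r.x,[(-.115,-.025,.028),(-.1,-.025,.028),(-.025,-.025,.028),(.025,.025,.028),(.1,.025,.028),(.135,.025,.034)]).round(4))
    np.save("pose.npy",r.x)
E
python3 fit.py
```

```text
[ 0.57137526 -0.05781235 -1.86863436] -107.06486225668644
[[-0.5  -0.41]
 [ 0.52 -0.02]
 [ 0.16 -0.01]
 [-0.29 -0.24]
 [-0.2  -0.18]
 [ 0.11  0.57]
 [ 0.14 -0.1 ]
 [-0.23  0.41]
 [ 0.39 -0.07]
 [-0.53  0.04]
 [-0.17  0.46]
 [ 0.58 -0.47]]
depth-> top z near plate 0.01598444732711468 0.007673652496792416
[[ 0.5812  0.0595  0.028 ]
 [ 0.5768  0.0451  0.028 ]
 [ 0.5548 -0.0266  0.028 ]
 [ 0.5879 -0.089   0.028 ]
 [ 0.5659 -0.1607  0.028 ]
 [ 0.5557 -0.1942  0.034 ]]
```

The fit residuals are below 0.6 px (about 1.5 mm). I'll close the gripper while moving over seam_0 at about z 0.18.

move_arm --gripper 0 --increments '[{"tx":-0.006,"ty":-0.008,"tz":0},{"tx":-0.018,"ty":-0.025,"tz":0},{"tx":-0.036,"ty":-0.05,"tz":0},{"tx":-0.057,"ty":-0.08,"tz":0},{"tx":-0.079,"ty":-0.11,"tz":0},{"tx":-0.103,"ty":-0.143,"tz":0},{"tx":-0.126,"ty":-0.176,"tz":0},{"tx":-0.15,"ty":-0.209,"tz":0},{"tx":-0.174,"ty":-0.242,"tz":0},{"tx":-0.198,"ty":-0.275,"tz":0},{"tx":-0.221,"ty":-0.308,"tz":0.005},{"tx":-0.245,"ty":-0.341,"tz":0.01},{"tx":-0.269,"ty":-0.374,"tz":0.015},{"tx":-0.292,"ty":-0.407,"tz":0.02},{"tx":-0.316,"ty":-0.44,"tz":0.025},{"tx":-0.338,"ty":-0.47,"tz":0.03},{"tx":-0.36,"ty":-0.501,"tz":0.035},{"tx":-0.378,"ty":-0.526,"tz":0.04},{"tx":-0.39,"ty":-0.542,"tz":0.045},{"tx":-0.395,"ty":-0.55,"tz":0.05}]'

```text
validation failed for argument at $.in...
```

```bash
python3 - <<'E'
from bench import get_obs, viewer, ctrl
import cv2, numpy as np
o=get_obs(); print({k:o[k] for k in('time_s','eef_pos','eef_rot','wrist_force','opening')})
for n in ["wrist","scene"]:
    c=viewer.get_calibration(n);p,d=viewer.camera(n); cv2.imwrite(f"pics/{n}1.png",cv2.resize(p[:,:,::-1],None,fx=1.5,fy=1.5) if n=="wrist" else cv2.resize(p[120:300,130:330,::-1],None,fx=3.3,fy=3.3,interpolation=2)); np.savez(f"{n}1.npz",p=p,d=d,**c)
    print(c['intrinsics'],c['origin'],c['attitude'])
print(get_obs()['eef_pos'])
E
```

```text
{'time_s': 0.1, 'eef_pos': array([ 0.22001855, -0.53071104,  0.23050189]), 'eef_rot': array([-5.58562428e-04,  8.31498599e-01, -5.55526306e-01, -5.38970528e-04]), 'wrist_force': array([-0.53543366, -0.07180748,  0.09065782]), 'opening': 0.9971386041232384}
[[297.31863964   0.         248.47902819]
 [  0.         297.31863964 191.22107394]
 [  0.           0.           1.        ]] [ 0.28395852 -0.50467622  0.37349736] [ 0.82361746 -0.11349569  0.07682107 -0.55033765]
[[373.17449942   0.         254.91804604]
 [  0.         373.17449942 193.18527871]
 [  0.           0.           1.        ]] [0.96237033 0.31685467 1.0199609 ] [0.48651446 0.12660071 0.2316827  0.83282595]
[ 0.22004105 -0.53088254  0.23073008]
```

View pics/wrist1.png

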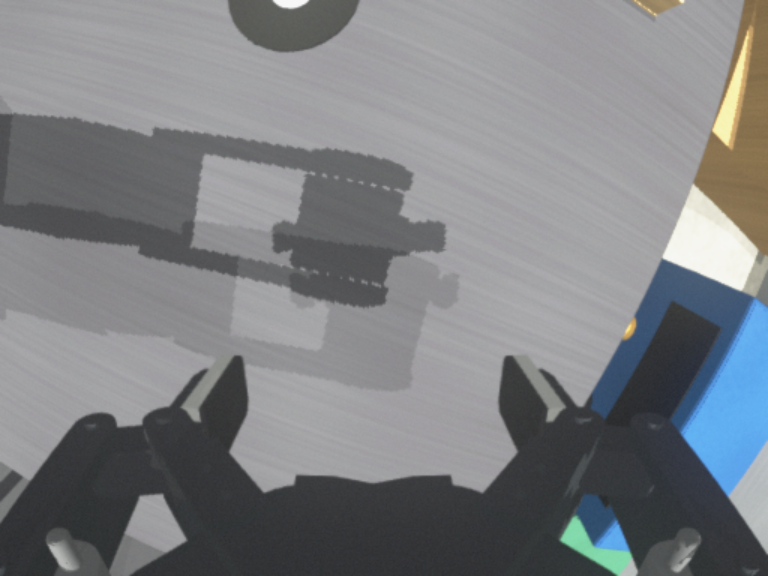

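View pics/scene1.png

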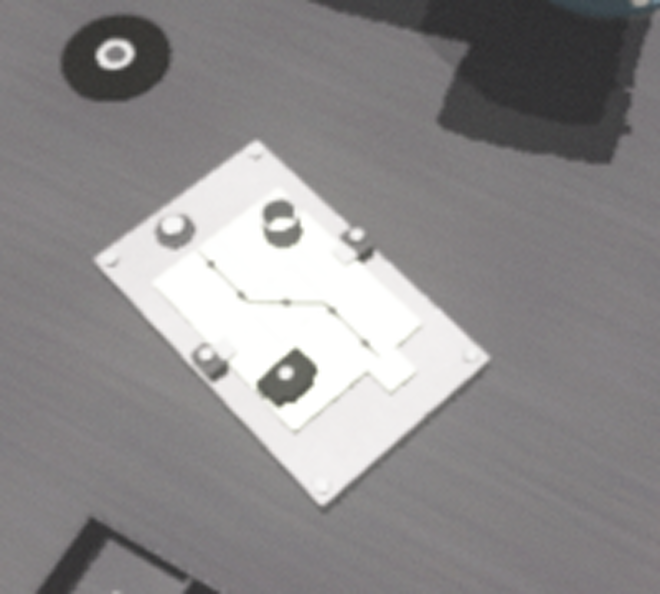

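The call was refused and the arm did not move; a row may need all four keys. The wrist view shows the open fingers at (225,390) and (530,390). The scene crop shows the plunger at (173,228) and the tab at (395,370).

move_arm --gripper 0 --increments '[{"tx":-0.006,"ty":-0.008,"tz":0,"turn":0},{"tx":-0.018,"ty":-0.025,"tz":0,"turn":0},{"tx":-0.036,"ty":-0.05,"tz":0,"turn":0},{"tx":-0.057,"ty":-0.08,"tz":0,"turn":0},{"tx":-0.079,"ty":-0.11,"tz":0,"turn":0},{"tx":-0.103,"ty":-0.143,"tz":0,"turn":0},{"tx":-0.126,"ty":-0.176,"tz":0,"turn":0},{"tx":-0.15,"ty":-0.209,"tz":0,"turn":0},{"tx":-0.174,"ty":-0.242,"tz":0,"turn":0},{"tx":-0.198,"ty":-0.275,"tz":0,"turn":0},{"tx":-0.221,"ty":-0.308,"tz":0.005,"turn":0},{"tx":-0.245,"ty":-0.341,"tz":0.01,"turn":0},{"tx":-0.269,"ty":-0.374,"tz":0.015,"turn":0},{"tx":-0.292,"ty":-0.407,"tz":0.02,"turn":0},{"tx":-0.316,"ty":-0.44,"tz":0.025,"turn":0},{"tx":-0.338,"ty":-0.47,"tz":0.03,"turn":0},{"tx":-0.36,"ty":-0.501,"tz":0.035,"turn":0},{"tx":-0.378,"ty":-0.526,"tz":0.04,"turn":0},{"tx":-0.39,"ty":-0.542,"tz":0.045,"turn":0},{"tx":-0.395,"ty":-0.55,"tz":0.05,"turn":0}]'

```text
time_s: 1.87
eef_pos: [0.5774, 0.0474, 0.1809]
eef_rot: [-0.0, 0.832, -0.554, -0.0]
wrist_force: [-0.5, 0.0, -0.2]
opening: -0.001
```

```bash
cat > wr.py <<'E'
import sys
from bench import get_obs, viewer, ctrl
import cv2, numpy as np
from scipy.spatial.transform import Rotation as R
from fit import W
x=np.load("pose.npy"); k=sys.argv[1]
o=get_obs(); print({a:o[a] for a in('time_s','eef_pos','eef_rot','wrist_force','opening')})
c=viewer.get_calibration("wrist");p,d=viewer.camera("wrist"); np.savez(f"wrist{k}.npz",p=p,d=d,**c)
q=c['attitude'];Rc=R.from_quat([q[1],q[2],q[3],q[0]]).as_matrix();K=c['intrinsics']
def proj(P):
    v=(np.asarray(P)-c['origin'])@Rc; v=v*[1,-1,-1]
    th=np.arctan2(np.hypot(v[:,0],v[:,1]),v[:,2]); ph=np.arctan2(v[:,1],v[:,0]); r=th*K[0,0]
    return np.c_[r*np.cos(ph)+K[0,2],r*np.sin(ph)+K[1,2]]
im=cv2.resize(p[:,:,::-1],None,fx=1.5,fy=1.5)
S=np.array([(-100,-25),(-72,-25),(-45,-25),(-25,-25),(-20,-20),(0,0),(20,20),(25,25),(45,25),(72,25),(100,25)])/1000
pts=[np.c_[S,np.full(len(S),.028)],np.array([(.135,.025,.034),(-.1,.075,.028),(.1,.075,.028),(.1,-.075,.028),(-.1,-.075,.028),(-.165,.1,.02),(.165,.1,.02),(.165,-.1,.02),(-.165,-.1,.02)])]
for P in pts:
    for u in proj(W(x,P))*1.5+.25: cv2.drawMarker(im,(int(round(u[0])),int(round(u[1]))),(0,0,255),cv2.MARKER_CROSS,9,1)
u=proj(o['eef_pos'][None])[0]*1.5+.25; cv2.drawMarker(im,(int(u[0]),int(u[1])),(255,0,0),cv2.MARKER_CROSS,15,1)
cv2.imwrite(f"pics/wrist{k}.png",im)
E
python3 wr.py 2
```

```text
{'time_s': 1.8667, 'eef_pos': array([0.57737042, 0.04743874, 0.18086567]), 'eef_rot': array([-2.86841077e-04,  8.32343340e-01, -5.54260255e-01, -2.28450539e-04]), 'wrist_force': array([-0.45307225,  0.02476705, -0.20576748]), 'opening': -0.0010042376714757106}
```

View pics/wrist2.png

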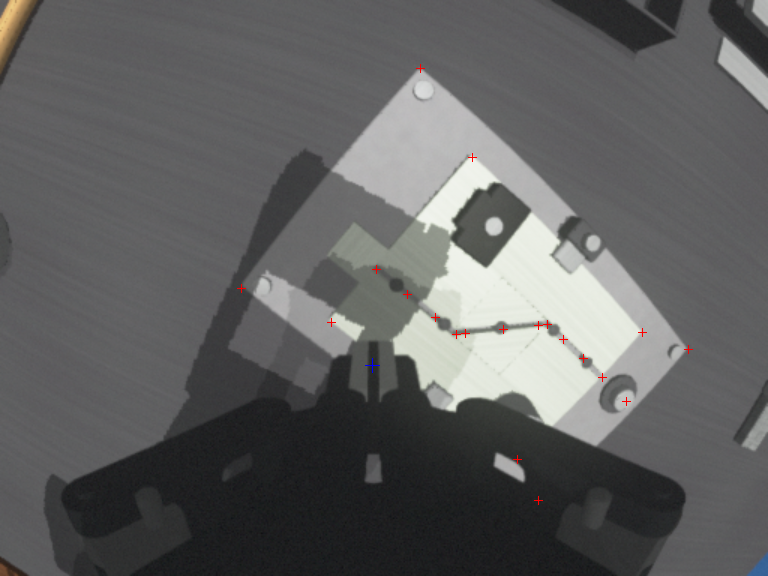

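The projected model lines up with the seam, the corners and the plunger (cap at about (624,399), marker at (626,401)), which is agreement to about 2 mm. Descending over seam_0.

move_arm --increments '[{"tx":0,"ty":0,"tz":0.004,"turn":0},{"tx":0,"ty":0,"tz":0.012,"turn":0},{"tx":0,"ty":0,"tz":0.024,"turn":0},{"tx":0,"ty":0,"tz":0.038,"turn":0},{"tx":0,"ty":0,"tz":0.052,"turn":0},{"tx":0,"ty":0,"tz":0.066,"turn":0},{"tx":0,"ty":0,"tz":0.08,"turn":0},{"tx":0,"ty":0,"tz":0.094,"turn":0},{"tx":0,"ty":0,"tz":0.106,"turn":0},{"tx":0,"ty":0,"tz":0.116,"turn":0},{"tx":0,"ty":0,"tz":0.124,"turn":0},{"tx":0,"ty":0,"tz":0.13,"turn":0},{"tx":0,"ty":0,"tz":0.134,"turn":0},{"tx":0,"ty":0,"tz":0.136,"turn":0},{"tx":0,"ty":0,"tz":0.138,"turn":0},{"tx":0,"ty":0,"tz":0.139,"turn":0},{"tx":0,"ty":0,"tz":0.139,"turn":0},{"tx":0,"ty":0,"tz":0.139,"turn":0},{"tx":0,"ty":0,"tz":0.139,"turn":0},{"tx":0,"ty":0,"tz":0.139,"turn":0}]'

```text
time_s: 3.58
eef_pos: [0.5773, 0.0442, 0.0426]
eef_rot: [-0.0, 0.832, -0.555, 0.0]
wrist_force: [0.1, -0.8, 0.4]
opening: 0.0
```

```bash
python3 wr.py 3; python3 - <<'E'
from bench import viewer
import cv2, numpy as np
p,d=viewer.camera("scene"); cv2.imwrite("pics/scene3.png",cv2.resize(p[120:300,130:330,::-1],None,fx=3.3,fy=3.3,interpolation=2))
E
```

```text
{'time_s': 3.5833, 'eef_pos': array([0.57725876, 0.04424531, 0.04260884]), 'eef_rot': array([-1.23349239e-04,  8.31523534e-01, -5.55489451e-01,  2.58769865e-04]), 'wrist_force': array([ 0.0578105 , -0.77687318,  0.36252917]), 'opening': 0.0001275278784358449}
```

View pics/wrist3.png

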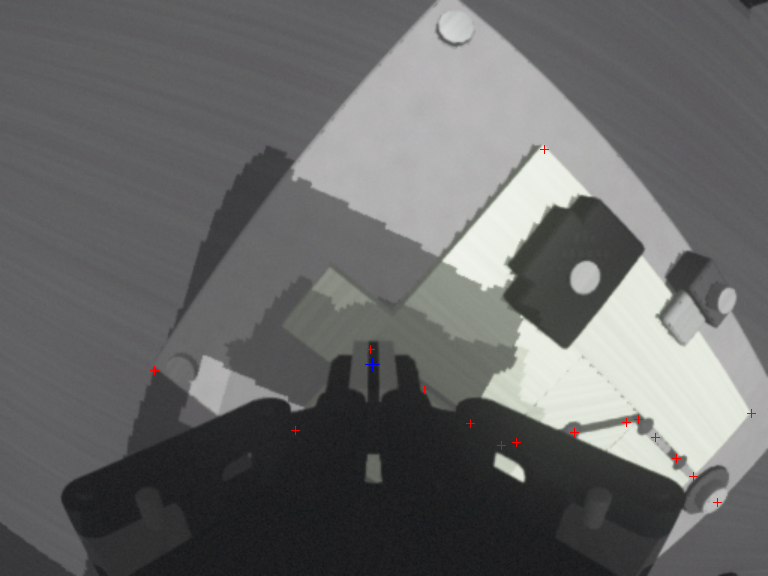

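View pics/scene3.png

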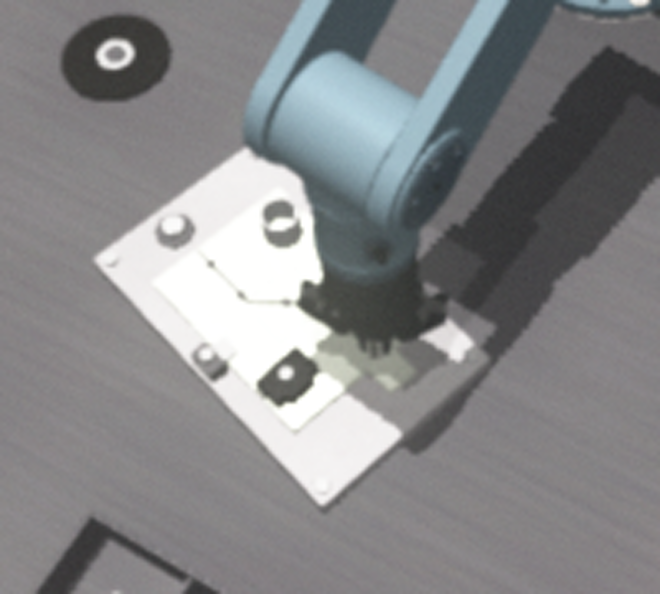

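The tips are over the seam_0 line at z 0.0426, about 14 mm above the plates. I'll turn about 39.6° so the tool's x lies along the plates' x. That keeps the wide knuckles clear of the tube and makes the moves plain: tx = dx, ty = -dy.

move_arm --increments '[{"tx":0,"ty":0,"tz":0,"turn":2},{"tx":0,"ty":0,"tz":0,"turn":6},{"tx":0,"ty":0,"tz":0,"turn":11},{"tx":0,"ty":0,"tz":0,"turn":16},{"tx":0,"ty":0,"tz":0,"turn":21},{"tx":0,"ty":0,"tz":0.001,"turn":26},{"tx":0,"ty":0,"tz":0.001,"turn":31},{"tx":0,"ty":0,"tz":0.002,"turn":35},{"tx":0,"ty":0,"tz":0.002,"turn":38},{"tx":0,"ty":0,"tz":0.002,"turn":39.6},{"tx":0,"ty":0,"tz":0.002,"turn":39.6},{"tx":0,"ty":0,"tz":0.002,"turn":39.6},{"tx":0,"ty":0,"tz":0.002,"turn":39.6}]'

```text
time_s: 4.77
eef_pos: [0.5771, 0.0442, 0.0403]
eef_rot: [0.0, -0.595, 0.804, -0.0]
wrist_force: [0.4, 0.9, 0.8]
opening: -0.001
```

```bash
cat > loc.py <<'E'
from bench import get_obs
import numpy as np
x=np.load("pose.npy");o=get_obs();d=o['eef_pos'][:2]-x[:2];c,s=np.cos(x[2]),np.sin(x[2])
q=o['eef_rot'];print("t",o['time_s'],"own xy mm",(1000*np.array([c*d[0]+s*d[1],-s*d[0]+c*d[1]])).round(1),"z",o['eef_pos'][2].round(4),"yaw",np.degrees(2*np.arctan2(q[2],q[1])).round(2),o['wrist_force'].round(1))
E
python3 wr.py 4;python3 loc.py
```

```text
{'time_s': 4.7667, 'eef_pos': array([0.57705971, 0.0442312 , 0.04034529]), 'eef_rot': array([ 1.85818456e-05, -5.94546560e-01,  8.04061183e-01, -3.37792658e-05]), 'wrist_force': array([0.35588015, 0.89757682, 0.7565018 ]), 'opening': -0.0005924403947929023}
t 4.8167 own xy mm [-99.2 -24.5] z 0.0403 yaw 252.95 [-0.4 -0.6  0.5]
```

View pics/wrist4.png

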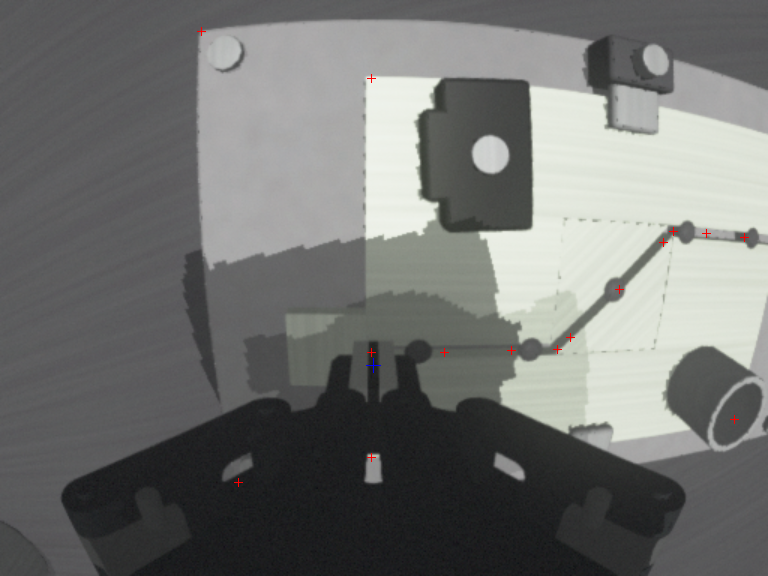

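The seam runs horizontally at row about 350, and the markers sit on it with an error of 1–2 mm. Following the seam at 2.5 mm per row.

move_arm --increments '[{"tx":0.0015,"ty":0,"tz":0,"turn":0},{"tx":0.004,"ty":0,"tz":0,"turn":0},{"tx":0.0065,"ty":0,"tz":0,"turn":0},{"tx":0.009,"ty":0,"tz":0,"turn":0},{"tx":0.0115,"ty":0,"tz":0,"turn":0},{"tx":0.014,"ty":0,"tz":0,"turn":0},{"tx":0.0165,"ty":0,"tz":0,"turn":0},{"tx":0.019,"ty":0,"tz":0,"turn":0},{"tx":0.0215,"ty":0,"tz":0,"turn":0},{"tx":0.024,"ty":0,"tz":0,"turn":0},{"tx":0.0265,"ty":0,"tz":0,"turn":0},{"tx":0.029,"ty":0,"tz":0,"turn":0},{"tx":0.0315,"ty":0,"tz":0,"turn":0},{"tx":0.034,"ty":0,"tz":0,"turn":0},{"tx":0.0365,"ty":0,"tz":0,"turn":0},{"tx":0.039,"ty":0,"tz":0,"turn":0},{"tx":0.0415,"ty":0,"tz":0,"turn":0},{"tx":0.044,"ty":0,"tz":0,"turn":0},{"tx":0.0465,"ty":0,"tz":0,"turn":0},{"tx":0.049,"ty":0,"tz":0,"turn":0}]'

```text
time_s: 6.48
eef_pos: [0.5625, -0.0028, 0.0403]
eef_rot: [-0.0, -0.594, 0.804, -0.0]
wrist_force: [-0.4, 0.5, -0.3]
opening: -0.001
```

```bash
python3 loc.py
```

```text
t 6.4833 own xy mm [-50.  -24.6] z 0.0403 yaw 252.91 [-0.4  0.5 -0.3]
```

move_arm --increments '[{"tx":0.0025,"ty":0,"tz":0,"turn":0},{"tx":0.005,"ty":0,"tz":0,"turn":0},{"tx":0.0075,"ty":0,"tz":0,"turn":0},{"tx":0.01,"ty":0,"tz":0,"turn":0},{"tx":0.0125,"ty":0,"tz":0,"turn":0},{"tx":0.015,"ty":0,"tz":0,"turn":0},{"tx":0.0175,"ty":0,"tz":0,"turn":0},{"tx":0.02,"ty":0,"tz":0,"turn":0},{"tx":0.0225,"ty":0,"tz":0,"turn":0},{"tx":0.025,"ty":0,"tz":0,"turn":0},{"tx":0.0268,"ty":-0.0018,"tz":0,"turn":0},{"tx":0.0286,"ty":-0.0036,"tz":0,"turn":0},{"tx":0.0304,"ty":-0.0054,"tz":0,"turn":0},{"tx":0.0322,"ty":-0.0072,"tz":0,"turn":0},{"tx":0.034,"ty":-0.009,"tz":0,"turn":0},{"tx":0.0358,"ty":-0.0108,"tz":0,"turn":0},{"tx":0.0376,"ty":-0.0126,"tz":0,"turn":0},{"tx":0.0394,"ty":-0.0144,"tz":0,"turn":0},{"tx":0.0412,"ty":-0.0162,"tz":0,"turn":0},{"tx":0.043,"ty":-0.018,"tz":0,"turn":0}]'

```text
time_s: 8.15
eef_pos: [0.5673, -0.0492, 0.0403]
eef_rot: [-0.0, -0.594, 0.804, 0.0]
wrist_force: [-0.3, 0.0, -0.2]
opening: -0.0
```

```bash
python3 loc.py
```

```text
t 8.15 own xy mm [-7.  -6.4] z 0.0403 yaw 252.91 [-0.3  0.  -0.2]
```

move_arm --increments '[{"tx":0.0018,"ty":-0.0018,"tz":0,"turn":0},{"tx":0.0036,"ty":-0.0035,"tz":0,"turn":0},{"tx":0.0054,"ty":-0.0053,"tz":0,"turn":0},{"tx":0.0072,"ty":-0.007,"tz":0,"turn":0},{"tx":0.009,"ty":-0.0088,"tz":0,"turn":0},{"tx":0.0108,"ty":-0.0105,"tz":0,"turn":0},{"tx":0.0126,"ty":-0.0123,"tz":0,"turn":0},{"tx":0.0144,"ty":-0.014,"tz":0,"turn":0},{"tx":0.0162,"ty":-0.0158,"tz":0,"turn":0},{"tx":0.018,"ty":-0.0175,"tz":0,"turn":0},{"tx":0.0198,"ty":-0.0193,"tz":0,"turn":0},{"tx":0.0216,"ty":-0.021,"tz":0,"turn":0},{"tx":0.0234,"ty":-0.0228,"tz":0,"turn":0},{"tx":0.0252,"ty":-0.0245,"tz":0,"turn":0},{"tx":0.027,"ty":-0.0263,"tz":0,"turn":0},{"tx":0.0288,"ty":-0.028,"tz":0,"turn":0},{"tx":0.0306,"ty":-0.0298,"tz":0,"turn":0},{"tx":0.0324,"ty":-0.0315,"tz":0,"turn":0},{"tx":0.0349,"ty":-0.0315,"tz":0,"turn":0},{"tx":0.0374,"ty":-0.0315,"tz":0,"turn":0}]'

```text
time_s: 9.82
eef_pos: [0.5863, -0.0942, 0.0403]
eef_rot: [0.0, -0.594, 0.804, -0.0]
wrist_force: [-0.7, -0.7, 0.3]
opening: 0.0
```

```bash
python3 loc.py; python3 wr.py 5
```

```text
t 9.8167 own xy mm [30.4 25. ] z 0.0403 yaw 252.91 [-0.7 -0.7  0.3]
{'time_s': 9.8167, 'eef_pos': array([ 0.58632367, -0.09422206,  0.04027438]), 'eef_rot': array([ 5.78155262e-06, -5.94190840e-01,  8.04324093e-01, -4.83404655e-06]), 'wrist_force': array([-0.66210668, -0.65722023,  0.3136283 ]), 'opening': 0.00033702499757208896}
```

View pics/wrist5.png

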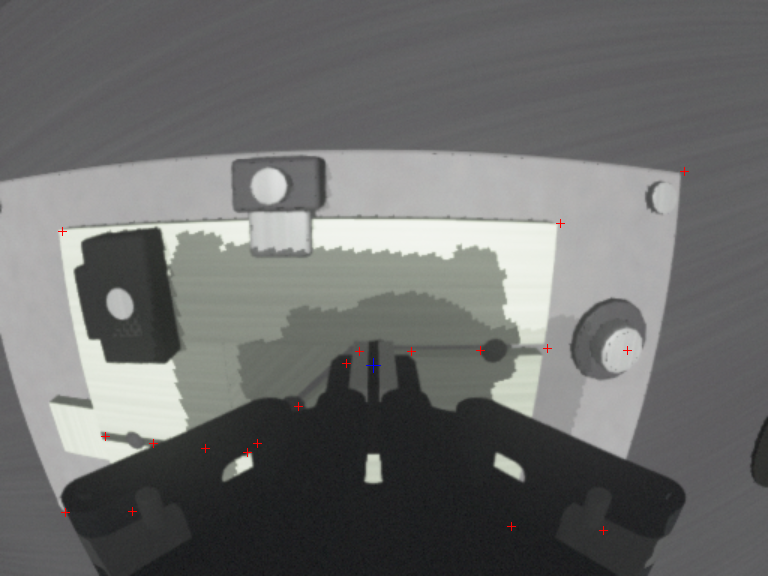

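The fingers are on the seam: the straight run lies at row about 350 and the plunger cap is at (622,350). Continuing.

move_arm --increments '[{"tx":0.0025,"ty":0,"tz":0,"turn":0},{"tx":0.005,"ty":0,"tz":0,"turn":0},{"tx":0.0075,"ty":0,"tz":0,"turn":0},{"tx":0.01,"ty":0,"tz":0,"turn":0},{"tx":0.0125,"ty":0,"tz":0,"turn":0},{"tx":0.015,"ty":0,"tz":0,"turn":0},{"tx":0.0175,"ty":0,"tz":0,"turn":0},{"tx":0.02,"ty":0,"tz":0,"turn":0},{"tx":0.0225,"ty":0,"tz":0,"turn":0},{"tx":0.025,"ty":0,"tz":0,"turn":0},{"tx":0.0275,"ty":0,"tz":0,"turn":0},{"tx":0.03,"ty":0,"tz":0,"turn":0},{"tx":0.0325,"ty":0,"tz":0,"turn":0},{"tx":0.035,"ty":0,"tz":0,"turn":0},{"tx":0.0375,"ty":0,"tz":0,"turn":0},{"tx":0.04,"ty":0,"tz":0,"turn":0},{"tx":0.0425,"ty":0,"tz":0,"turn":0},{"tx":0.045,"ty":0,"tz":0,"turn":0},{"tx":0.0475,"ty":0,"tz":0,"turn":0},{"tx":0.05,"ty":0,"tz":0,"turn":0}]'

```text
time_s: 11.53
eef_pos: [0.5715, -0.142, 0.0403]
eef_rot: [0.0, -0.594, 0.804, 0.0]
wrist_force: [-0.3, 0.1, -0.5]
opening: -0.0
```

move_arm --increments '[{"tx":0.0025,"ty":0,"tz":0,"turn":0},{"tx":0.005,"ty":0,"tz":0,"turn":0},{"tx":0.0075,"ty":0,"tz":0,"turn":0},{"tx":0.01,"ty":0,"tz":0,"turn":0},{"tx":0.0125,"ty":0,"tz":0,"turn":0},{"tx":0.015,"ty":0,"tz":0,"turn":0},{"tx":0.0175,"ty":0,"tz":0,"turn":0},{"tx":0.019,"ty":0,"tz":0,"turn":0},{"tx":0.0195,"ty":0,"tz":0,"turn":0},{"tx":0.0195,"ty":0,"tz":0,"turn":0},{"tx":0.0195,"ty":0,"tz":0,"turn":0},{"tx":0.0195,"ty":0,"tz":0,"turn":0}]'

```text
time_s: 12.53
eef_pos: [0.5659, -0.1603, 0.0403]
eef_rot: [0.0, -0.594, 0.804, 0.0]
wrist_force: [-0.4, 0.4, -0.3]
opening: 0.001
```

```bash
python3 loc.py; python3 wr.py 6
```

```text
t 12.5333 own xy mm [99.6 24.9] z 0.0403 yaw 252.91 [-0.4  0.4 -0.3]
{'time_s': 12.5333, 'eef_pos': array([ 0.56590922, -0.16033575,  0.04028377]), 'eef_rot': array([ 1.53526408e-05, -5.94197432e-01,  8.04319222e-01,  1.44259142e-05]), 'wrist_force': array([-0.35975536,  0.35461958, -0.2656431 ]), 'opening': 0.0012845787142622266}
```

View pics/wrist6.png

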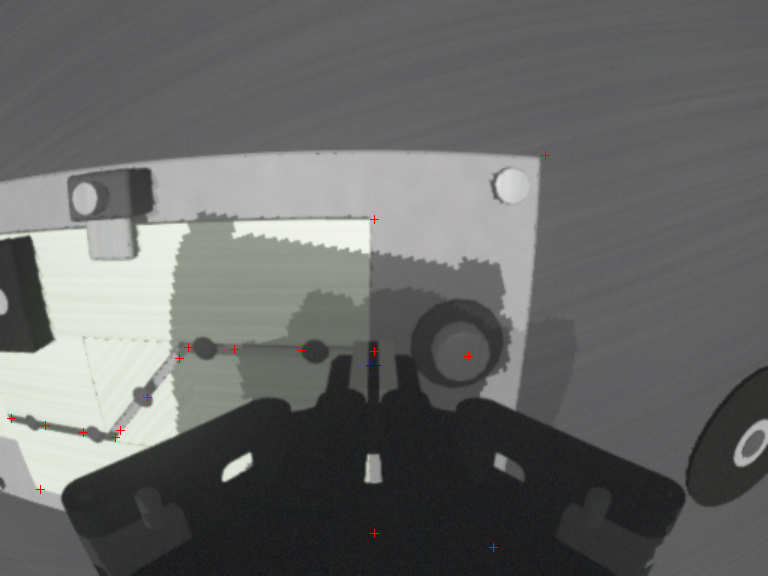

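The seam end is reached at (99.6, 24.9). The plunger cap shows at about (461,350), some 34 mm ahead and 1 mm toward +y. Moving over it, then pressing gently.

move_arm --increments '[{"tx":0.0015,"ty":0,"tz":0,"turn":0},{"tx":0.004,"ty":0,"tz":-0.001,"turn":0},{"tx":0.0065,"ty":0,"tz":-0.002,"turn":0},{"tx":0.0095,"ty":0,"tz":-0.003,"turn":0},{"tx":0.0125,"ty":0,"tz":-0.003,"turn":0},{"tx":0.0155,"ty":-0.001,"tz":-0.003,"turn":0},{"tx":0.0185,"ty":-0.001,"tz":-0.003,"turn":0},{"tx":0.0215,"ty":-0.001,"tz":-0.003,"turn":0},{"tx":0.0245,"ty":-0.001,"tz":-0.003,"turn":0},{"tx":0.0275,"ty":-0.001,"tz":-0.003,"turn":0},{"tx":0.0305,"ty":-0.001,"tz":-0.003,"turn":0},{"tx":0.033,"ty":-0.001,"tz":-0.003,"turn":0},{"tx":0.034,"ty":-0.001,"tz":-0.002,"turn":0},{"tx":0.034,"ty":-0.001,"tz":0,"turn":0},{"tx":0.034,"ty":-0.001,"tz":0.002,"turn":0},{"tx":0.034,"ty":-0.001,"tz":0.004,"turn":0},{"tx":0.034,"ty":-0.001,"tz":0.005,"turn":0},{"tx":0.034,"ty":-0.001,"tz":0.005,"turn":0},{"tx":0.034,"ty":-0.001,"tz":0.005,"turn":0}]'

```text
time_s: 14.17
eef_pos: [0.5568, -0.1931, 0.0351]
eef_rot: [-0.0, -0.594, 0.804, 0.0]
wrist_force: [0.1, -0.4, 0.2]
opening: 0.001
```

```bash
python3 loc.py; python3 wr.py 7
```

```text
t 14.1667 own xy mm [133.6  25.7] z 0.0351 yaw 252.92 [ 0.1 -0.4  0.2]
{'time_s': 14.1667, 'eef_pos': array([ 0.55678807, -0.19307653,  0.03513412]), 'eef_rot': array([-5.70612886e-05, -5.94228423e-01,  8.04296313e-01,  1.37062812e-04]), 'wrist_force': array([ 0.11564779, -0.42617451,  0.21690171]), 'opening': 0.00101932716178067}
```

View pics/wrist7.png

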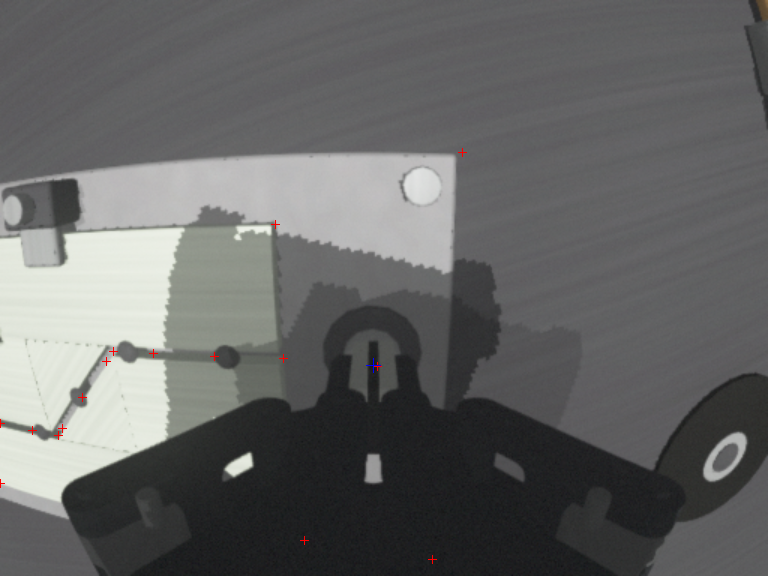

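The fingers are centred on the plunger: the housing ring is centred at column 372. Pressing down.

move_arm --increments '[{"tx":0,"ty":0,"tz":0.001,"turn":0},{"tx":0,"ty":0,"tz":0.002,"turn":0},{"tx":0,"ty":0,"tz":0.003,"turn":0},{"tx":0,"ty":0,"tz":0.004,"turn":0},{"tx":0,"ty":0,"tz":0.005,"turn":0},{"tx":0,"ty":0,"tz":0.006,"turn":0},{"tx":0,"ty":0,"tz":0.006,"turn":0},{"tx":0,"ty":0,"tz":0.006,"turn":0}]'

```text
time_s: 14.88
eef_pos: [0.5571, -0.1933, 0.0295]
eef_rot: [0.0, -0.594, 0.804, -0.0]
wrist_force: [0.1, 0.9, 3.2]
opening: 0.002
```

move_arm --increments '[{"tx":0,"ty":0,"tz":0.0005,"turn":0},{"tx":0,"ty":0,"tz":0.001,"turn":0},{"tx":0,"ty":0,"tz":0.0015,"turn":0},{"tx":0,"ty":0,"tz":0.002,"turn":0},{"tx":0,"ty":0,"tz":0.002,"turn":0},{"tx":0,"ty":0,"tz":0.002,"turn":0}]'

```text
time_s: 15.38
eef_pos: [0.5571, -0.1933, 0.028]
eef_rot: [0.0, -0.594, 0.804, -0.0]
wrist_force: [-1.8, 1.7, 9.1]
opening: -0.005
```

The force is 9 N and z has stopped at 0.028, which is the plunger's fully-down height. One last look before handing in.

```bash
python3 loc.py; python3 - <<'E'
from bench import viewer
import cv2
p,d=viewer.camera("scene"); cv2.imwrite("pics/scene8.png",cv2.resize(p[100:300,130:430,::-1],None,fx=2.6,fy=2.6,interpolation=2))
E
python3 loc.py
```

```text
t 15.3833 own xy mm [133.8  26.1] z 0.028 yaw 252.91 [-1.8  1.7  9.1]
t 15.4333 own xy mm [133.7  26.1] z 0.028 yaw 252.91 [-0.5  2.   9.1]
```

View pics/scene8.png

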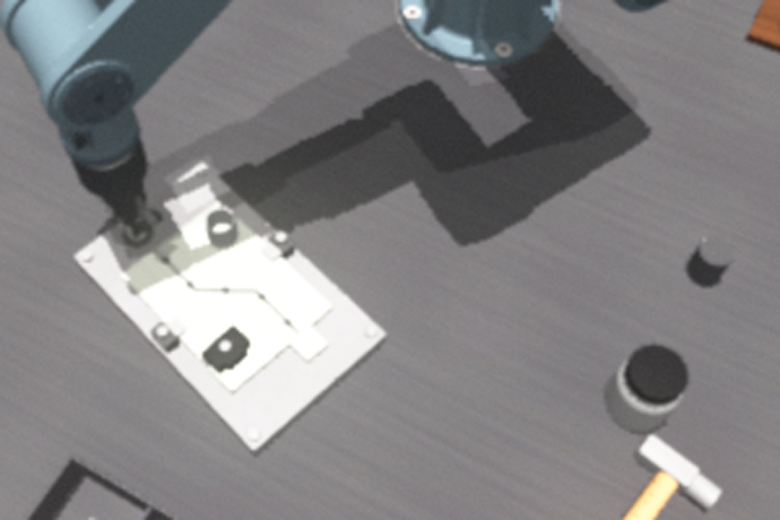

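The fingertips are on the plunger at (137,232). The magnet, tube, jar, hammer and stub are where they were.

```bash
python3 -c "
from bench import workorder
print(workorder.hand_in())"
```

```text
the job is handed in; nothing more can be done
None
```

I followed the seam with the gripper shut, from the tab end to its other end at about 3 cm/s. The tips stayed about 12 mm above the plates. I then pressed the plunger down and handed the job in at about 15.4 s, still holding it.

**Tracking:** at each stop along the seam the measured position was within about 1 mm of the fitted seam line. The wrist pictures agreed with that fit to within 1–2 mm.

**Plunger:** the last reading was tip height 0.028 m, the cap's fully-down height, with 9 N upward. The position was about 1.7 mm from the fitted plunger centre.

**Plates and loose things:** during the seam run the wrist force stayed within about 1 N of zero at every reading, so there was no sign of touching the plates. The last scene picture shows the magnet, tube, jar, hammer and stub in place by eye. The disc and brush were outside it, and the arm went nowhere near them.

**Failed check:** the first move call was refused because its rows left out "turn". Nothing moved, and I sent it again with all four values.

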